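Coating thickness check on a bent bracket

TASK

Check the coating of the bent bracket: take the pen-type thickness gauge out of its stand, check it first on the middle of the round bare-steel zero plate, and then measure the three circled spots in order up the bracket: front foot, slope, crown. For each reading touch inside the circle with the gauge square to the surface there, gently press until the sprung nose is most of the way in, and stay for about a second. Do not shift the bracket, the plate or the other things on the bench, and finish by setting the gauge upright in its stand again, seated and let go.

Things in the scene. Friction and masses are not known exactly. Their poses are not given: they have to be found in the camera images.
- gauge_grip (a point): pen-type coating gauge, 142 mm tall, 0.12 kg, standing nose-down in its stand. This point: centre of its handle, a light grey bar 20 mm thick (x) by 30 mm wide (y) by 82 mm high with flat parallel sides, display on one broad face; it starts 54 mm above the nose tip, and this point is 95 mm above the tip. z runs from nose to top
- gauge_collar (a point): centre of the underside of the gauge's round collar (40 mm across, 6 mm thick, just below the handle), 48 mm above the nose tip and 47 mm below the handle centre. Below it a tapering nose piece: 26 mm across at the collar, 15 mm at its lower end 10 mm above the tip
- gauge_tip (a point): end of the gauge's sprung steel nose (6 mm flat end, 11 mm shaft), on the gauge's axis, z along the gauge from nose to top. It moves up the gauge when pressed in
- gauge_nose (a joint): how far the sprung nose is pressed into the gauge, m: 0 free, 0.008 fully in against its stop. It takes about 1.4 N to start, 3.2 N at 4 mm and 5 N at 8 mm; a reading needs at least half the travel (4 mm), about 6 mm is right. On the stop the gauge is rigid and pushes hard
- stand_rim (a point): gauge stand, fixed to the bench: grey base 90 x 90 x 12 mm, short column, black ring 46 mm outside, 34 mm inside, 25 mm high, open above and below. This point: centre of the ring's top rim, 80 mm above the bench. The gauge hangs with its collar flat on the rim, its nose piece inside the ring, its tip 48 mm below this point and its handle centre 47 mm above
- zero_top (a point): round bare-steel zero plate lying loose on the bench, 44 mm across and 6 mm thick, 0.07 kg. This point is the centre of its top face, z up
- bracket: loose yellow powder-coated steel bracket, 192 x 60 mm, 4 mm sheet, 0.45 kg; origin under its middle. Along its own x from the front end (-x): front foot 50 mm long flat on the bench with two holes, slope rising at 25 degrees over 56 mm, flat crown 56 mm long with its top 30 mm above the bench, upright leg down, and a 30 mm rear foot with a slot and no mark
- spot_foot: circled spot on the bracket's front foot: thin black ring 16 mm across. Origin at the circle's centre on the surface, z square to the surface (up)
- spot_slope: circled spot in the middle of the bracket's slope, ring 16 mm across. Origin at the circle's centre on the surface, z square to the surface there: 25 degrees off vertical, leaning towards the bracket's front foot
- spot_crown: circled spot in the middle of the bracket's crown, ring 16 mm across. Origin at the circle's centre on the surface, z square to the surface (up)
- angle_large: yellow 90-degree angle bracket, legs 65 and 50 mm, 45 mm wide; origin under the middle of its flat leg
- angle_small: yellow 90-degree angle bracket, legs 45 and 35 mm, 30 mm wide; origin under the middle of its flat leg
- standard_a: square coated reference standard, steel plate 30 x 30 x 6 mm with a grey film on top; origin under its centre. Not the zero plate
- standard_b: a second square coated reference standard, 30 x 30 x 6 mm, like the other
- marker: felt marker lying flat, 143 x 15 x 13 mm, white body and black cap; origin under its middle, long axis x
- caliper: digital caliper lying flat, 235 mm long, 72 mm over its jaws, 14 mm high; origin under the middle of its beam, which runs along y
Things that resemble listed ones, but are neither listed nor needed, are in the scene too. Leave any green look-alike of the part that bears zero_top alone.

How it is judged:
On the way, in this order (a step that is already met when the one before it is completed fails the run):
1. gauge pressed square on the middle of the zero plate (horizontal distance between gauge_tip and zero_top below 0.013 m and value of joint gauge_nose above 0.004 m and angle between the z axis of gauge_grip and the z axis of zero_top, either way round below 0.2 rad and contact force between gauge_nose and zero_plate above 0.8 N), for 0.5 s.
2. reading taken on the front foot's circled spot (horizontal distance between gauge_tip and spot_foot below 0.008 m and value of joint gauge_nose above 0.004 m and angle between the z axis of gauge_grip and the z axis of spot_foot, either way round below 0.2 rad and contact force between gauge_nose and bracket above 0.8 N), for 0.5 s.
3. reading taken on the slope's circled spot, gauge square to the slope (horizontal distance between gauge_tip and spot_slope below 0.008 m and value of joint gauge_nose above 0.004 m and angle between the z axis of gauge_grip and the z axis of spot_slope, either way round below 0.2 rad and contact force between gauge_nose and bracket above 0.8 N), for 0.5 s.
4. reading taken on the crown's circled spot (horizontal distance between gauge_tip and spot_crown below 0.008 m and value of joint gauge_nose above 0.004 m and angle between the z axis of gauge_grip and the z axis of spot_crown, either way round below 0.2 rad and contact force between gauge_nose and bracket above 0.8 N), for 0.5 s.
At the end, for the whole second after the job is handed in: The gauge stands in its stand: collar flat on the rim (handle centre 44 to 50 mm above the rim point and within 10 mm sideways of it), upright within 0.08 rad, nose free and still; bracket and zero plate within 15 mm, and the other things within 20 mm, of where they started (horizontal distance between gauge_grip and stand_rim below 0.01 m and z of gauge_grip in the frame of stand_rim between 0.044 and 0.05 m and angle between gauge_grip's own z axis and vertical below 0.08 rad and velocity of joint gauge_nose below 0.01 m/s and value of joint gauge_nose below 0.002 m and distance of each of bracket, zero_top from where it was at the start of the episode below 0.015 m and distance of each of angle_large, angle_small, standard_a, standard_b, marker, caliper from where it was at the start of the episode below 0.02 m); the robot touches nothing.
It fails at once if the gauge is pushed onto the bracket or the zero plate harder than 25 N (contact force between gauge_nose and bracket above 25 N or contact force between gauge_nose and zero_plate above 25 N).
It fails at once if the bracket or the zero plate is shifted by more than 15 mm (not (distance of each of bracket, zero_top from where it was at the start of the episode below 0.015 m)).
It fails at once if another thing on the bench is shifted by more than 20 mm (not (distance of each of angle_large, angle_small, standard_a, standard_b, marker, caliper from where it was at the start of the episode below 0.02 m)).
It also fails if it takes over 70 s, if anything falls off the work surface, if the arm or the gripper's body presses on something with over 40 N, if the wrist force passes 120 N, or if a joint passes its speed limit or range.

ROBOT

A 6-joint arm with a two-finger parallel gripper is mounted at the origin on the work surface. World frame = base frame: x ahead of the robot, y to its left, z up, the work surface at z = 0. Lengths are in m, angles in rad, forces in N, time in s.
With the tool pointing down it reaches from about 0.25 to 0.725 m from the base axis. Payload 4 kg.
Tool frame: the origin (TCP) lies on the centre line of the jaws, within the pads' length; the fingertips stand 22 mm ahead of it and the grasp point (between the pads) lies 3 mm ahead of it; z points along the fingers, y is the line along which they close (so a half turn about z gives the same grasp; the last joint's range is limited). The gripper opens to 85 mm and grips with 20 to 120 N. Pads are 22 mm wide; open, the fingers measure 114 mm over their backs; the gripper's body (76 mm by 85 mm) begins 54 mm behind the grasp point. The pads swing forward as they close: fully open they stand 13 mm farther back than shut.
Start: joints at [-1.346, 0.241, 0.005, 1.335, 0, 1.571], TCP at [0.111, -0.487, 0.253] pointing down, gripper open.
Joint ranges: [-2.72, 2.72], [-1.05, 1.87], [-1.09, 1.28], [-1.99, 2.15], [-1.42, 1.44], [-3.14, 3.14]. Speed limits (rad/s): [2.79, 2.79, 3.14, 3.14, 3.14, 3.14].

INTERFACE

Orientations are given as a unit quaternion [x, y, z, w].
In Python, from workcell import bot gives the robot as it stands.
- The arm moves only by the shell command python3 -m inch 'ROWS'. ROWS is JSON, one flat list of numbers, 7 for each row, row after row: the shift along the world's x, y, z in mm, then the turn, a rotation vector about the world's x, y, z in rad, then the opening in per cent of the stroke, from 0 (shut) to 100 (fully open). A call has 1 to 8 rows; each row is the pose to reach, as a shift and turn from the pose commanded when the call began; what a row does not reach only later rows make up. A row lasts 1/12 s, in which the tool goes at most 41.7 mm and 7.16 degrees, less where a joint would pass 70% of its speed; a pose out of reach is approached as far as the arm can. A call with a gripper value outside its range is refused whole. The fingers move at their own pace and stop on an object; the grip force is fixed at half the most. Time passes only in rows, so rows that repeat a pose let the fingers close. It gives the time, the measured TCP pose, the force, the opening and the grip force at its end, in the units of the state.
- bot.get_obs(): the state, without advancing time (a new reading comes with each control period).
- bot.camera(name): name is "side" or "top"; returns the picture (420x560x3 uint8, blue, green, red); there is no depth.
- bot.camera_info(name): a dict with "intrinsics" (3x3 intrinsics, pixels), "camera_from_world" (4x4, takes a point from world to camera coordinates). Camera axes: x right, y down, z forward; pixel columns grow to the right and rows downward; lengths in m; the calibration is good to about 2 mm. A picture is of the moment at which its call begins. camera_info takes no time and is no camera call.
- bot.job_done(): hands the job in; it is judged then, once.
Trained networks look in the newest picture that a camera, given by its name, has taken for a name from the list of things; names that differ only in an ending like _2 or _b are one class to them, and where a whole thing is asked for, a point or a joint stands for the part that bears it (a point fixed in the world has none). Each returns a list of dicts, best first, with "confidence" (0 to 1); they miss things now and then, are a little off and sometimes report something else, mostly with a low value. They report only what shows in the picture. A call takes as long as a camera call. They do not tell look-alikes from the thing itself.
- bot.silhouettes(camera, target): "mask" (420x560 bool, what is visible of it) and "uv" ([column, row] in pixels, amid what is visible of it).
- bot.spot_point(camera, target): "uv" ([column, row] in pixels: a listed point, or the origin of a listed thing).
The state is a dict: "clock": time; "joint_pos": joint angles; "joint_vel": joint speeds; "tau": joint torques, N m; "eef_pos": TCP position; "tool_rot": TCP orientation; "ft_force": force on the tool from outside, world axes, zero at the start; "ft_torque": the same for the moment, N m; "grip_width": finger opening in m; "grasp_force": force on a finger pad.
Only numpy, scipy, OpenCV 4.12 (cv2) and the standard library are available. Lean on these libraries where they do the work, as an engineer would, in place of code of your own. Each camera call takes 0.05 s, during which the arm holds its last target. There are 200 camera calls.

## Working session

There is one attempt and no reset: what is moved stays moved. The work goes in short steps, Python scripts to look and compute and a shell command to move; the robot and the scene stay as the last step left them, time stands still between calls to the robot, and variables do not carry over. Pictures are saved under pics/ and viewed, at most 10 in all, crops included, and the job is handed in when it is done.

```bash
mkdir -p pics; cat > h.py <<'E'
import numpy as np, cv2
from workcell import bot
def ray(cam,uv):
    i=bot.camera_info(cam);K=np.array(i["intrinsics"]);T=np.array(i["camera_from_world"])
    R=T[:3,:3];t=T[:3,3];c=-R.T@t
    d=R.T@np.linalg.inv(K)@np.array([uv[0],uv[1],1.]);return c,d/np.linalg.norm(d)
def onz(cam,uv,z):
    c,d=ray(cam,uv);return c+d*(z-c[2])/d[2]
def tri(u1,u2,a="side",b="top"):
    c1,d1=ray(a,u1);c2,d2=ray(b,u2)
    s=np.linalg.lstsq(np.c_[d1,-d2],c2-c1,rcond=None)[0]
    p,q=c1+s[0]*d1,c2+s[1]*d2;return (p+q)/2,np.linalg.norm(p-q)
def proj(cam,p):
    i=bot.camera_info(cam);K=np.array(i["intrinsics"]);T=np.array(i["camera_from_world"])
    q=K@(T[:3,:3]@np.array(p)+T[:3,3]);return q[:2]/q[2]
E
python3 - <<'E'
from h import *
np.set_printoptions(precision=3,suppress=True)
for c in("side","top"):
    cv2.imwrite(f"pics/{c}0.png",bot.camera(c))
    print(c,ray(c,(280,210)))
    for n in "gauge_grip gauge_collar gauge_tip stand_rim zero_top bracket spot_foot spot_slope spot_crown".split():
        print(n,[(np.round(r["uv"],1).tolist(),round(r["confidence"],2)) for r in bot.spot_point(c,n)[:3]])
o=bot.get_obs();print(o["eef_pos"],o["tool_rot"],o["ft_force"],o["clock"],o["grip_width"])
E
```

```text
side (array([ 0.186, -0.538,  0.682]), array([ 0.433,  0.609, -0.664]))
gauge_grip [([169.3, 155.6], 0.79)]
gauge_collar [([176.4, 175.0], 0.58)]
gauge_tip [([362.5, 348.1], 0.45)]
stand_rim [([175.5, 174.4], 0.72)]
zero_top [([323.5, 324.4], 0.67), ([364.1, 351.8], 0.61), ([249.1, 169.6], 0.6)]
bracket [([271.7, 237.4], 0.91)]
spot_foot []
spot_slope []
spot_crown []
top (array([ 0.376, -0.   ,  1.14 ]), array([ 0.188,  0.009, -0.982]))
gauge_grip [([183.4, 256.5], 0.65)]
gauge_collar [([185.3, 258.3], 0.71)]
gauge_tip []
stand_rim [([186.2, 261.7], 0.68)]
zero_top [([383.8, 234.5], 0.52), ([361.2, 240.2], 0.51)]
bracket [([275.1, 218.1], 0.96)]
spot_foot []
spot_slope []
spot_crown [([181.3, 256.0], 0.38)]
[ 0.111 -0.487  0.253] [ 0.994  0.112 -0.     0.   ] [ 0.365 -0.536 -0.186] 1.0 0.08524864502617817
```

View pics/side0.png

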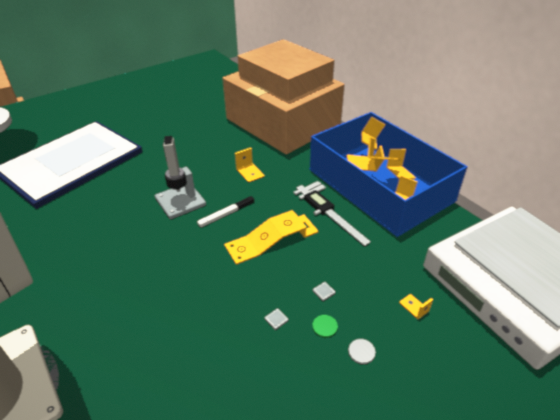

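View pics/top0.png

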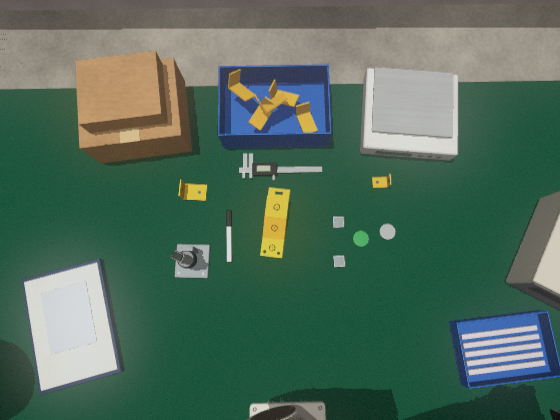

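The gauge is in its stand at side (172,165) and top (186,261). The bracket's front foot is nearest the robot: the foot, slope and crown circles are at side (241,249), (264,236), (288,223). There are two discs: a green one at side (325,326) and a grey one at side (362,351) / top (388,232). The bare-steel zero plate is the grey one. I'll confirm it in a crop.

```bash
python3 - <<'E'
import cv2,numpy as np
s=cv2.imread("pics/side0.png");t=cv2.imread("pics/top0.png")
r=lambda im,x,y,w,h,f:cv2.resize(im[y:y+h,x:x+w],(w*f,h*f),interpolation=cv2.INTER_CUBIC)
a=r(s,220,205,100,60,4);b=r(s,310,310,75,60,4);c=r(t,255,180,50,85,4)[:340];d=r(t,345,215,60,50,4)
C=np.zeros((590,740,3),np.uint8)
C[:240,:400]=a;C[:240,420:720]=b;C[245:585,:200]=c;C[245:445,220:460]=d
e=r(t,165,240,50,42,5)
C[245:455,480:730]=e
cv2.imwrite("pics/crop0.png",C)
E
```

```text
(no output)
```

View pics/crop0.png

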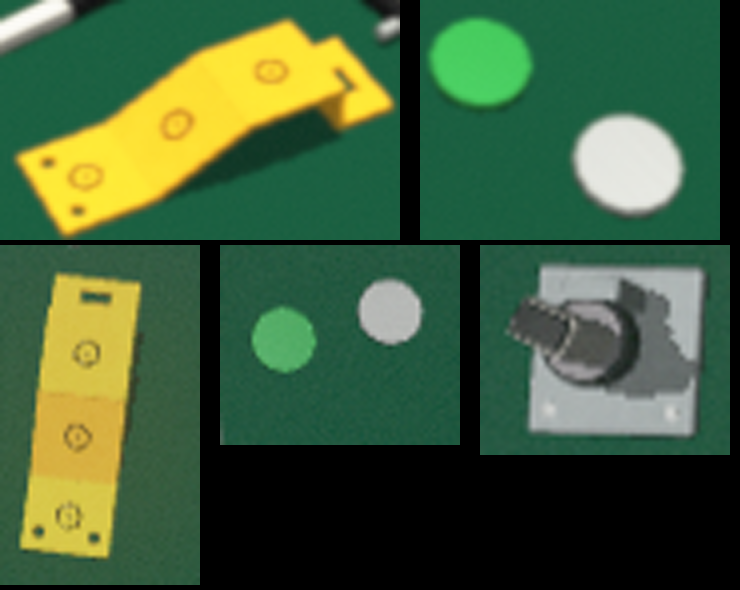

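The crop confirms it: the grey disc at side (362,351) / top (387.5,232) is the zero plate, and the green one stays untouched. All three circles are clear in both views.

```bash
python3 - <<'E'
from h import *
np.set_printoptions(precision=4,suppress=True)
h=.375
P=dict(foot=((241.3,249),(272.2,247.8),.004),slope=((264.3,236),(274.5,228),.017),crown=((287.8,222.8),(276.8,207),.030),zero=((362.2,350.8),(387.5,231.8),.006))
for n,(s,t,z) in P.items():
    s=np.array(s)-h;t=np.array(t)-h;print(n,tri(s,t),"side",onz("side",s,z),"top",onz("top",t,z))
off=np.array([165,240])
for c in [(540,266),(703,268),(695,436),(529,432)]:
    uv=off+(np.array(c)-[480,245]-2)/5; print("base",uv,onz("top",uv,.012))
print("rim",onz("top",off+(np.array([592,341])-[480,245]-2)/5,.083), tri((175.5,174.4),(186.2,261.7)),onz("side",(175.5,174.4),.08),onz("top",(186.2,261.7),.08))
print("grip",tri((169.3,155.6),(183.4,256.5)))
s=cv2.imread("pics/side0.png");t=cv2.imread("pics/top0.png")
a=cv2.resize(s[125:225,145:215],None,fx=5.7,fy=5.7,interpolation=cv2.INTER_CUBIC);b=cv2.resize(t[240:280,165:212],None,fx=8,fy=8,interpolation=cv2.INTER_CUBIC)
C=np.zeros((580,790,3),np.uint8);C[:a.shape[0],:a.shape[1]]=a;C[:b.shape[0],405:405+b.shape[1]]=b
cv2.imwrite("pics/crop1.png",C);print(a.shape,b.shape)
E
```

```text
foot (array([0.4906, 0.0333, 0.0056]), np.float64(0.0020118822264430193)) side [0.4923 0.0343 0.004 ] top [0.4898 0.0337 0.004 ]
slope (array([0.5432, 0.0259, 0.0182]), np.float64(0.002340731340156832)) side [0.545  0.0266 0.017 ] top [0.5423 0.0265 0.017 ]
crown (array([0.5987, 0.0187, 0.0306]), np.float64(0.0022744476299491664)) side [0.6002 0.0188 0.03  ] top [0.5978 0.0192 0.03  ]
zero (array([ 0.529 , -0.284 ,  0.0059]), np.float64(0.002667442818823729)) side [ 0.5302 -0.2846  0.006 ] top [ 0.5279 -0.2833  0.006 ]
base [176.6 243.8] [0.5035 0.2911 0.012 ]
base [209.2 244.2] [0.5008 0.2029 0.012 ]
base [207.6 277.8] [0.411  0.2057 0.012 ]
base [174.4 277. ] [0.4147 0.2942 0.012 ]
rim [0.4571 0.2454 0.083 ] (array([0.4547, 0.2455, 0.0829]), np.float64(0.010358696050574196)) [0.4609 0.2475 0.08  ] [0.45   0.2479 0.08  ]
grip (array([0.4565, 0.2428, 0.1352]), np.float64(0.004705915695109465))
(570, 399, 3) (320, 376, 3)
```

View pics/crop1.png

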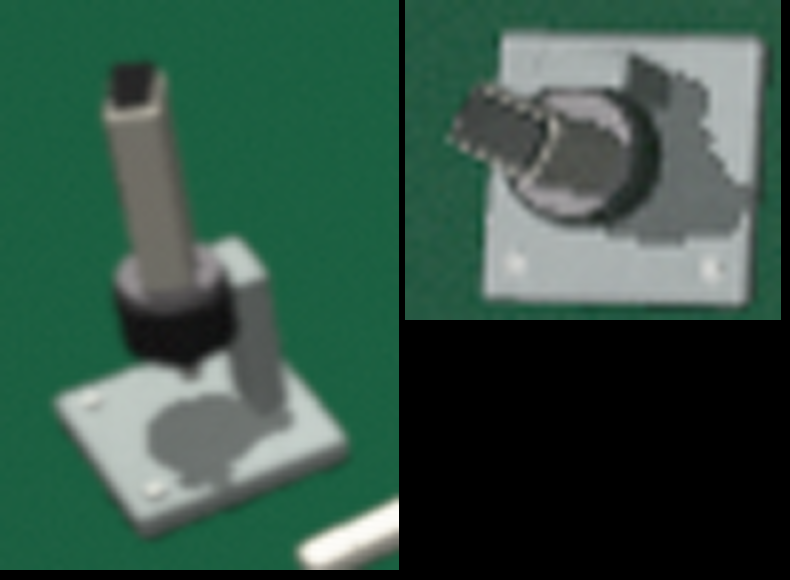

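The gauge's black-capped top is at top-crop (500,130), and its wide side is turned roughly 20° from the base. I'll fit its pose and yaw against the network's masks.

```bash
cat > fit.py <<'E'
from h import *
from scipy.optimize import minimize
th=np.linspace(0,2*np.pi,24,endpoint=False);cir=np.c_[np.cos(th),np.sin(th)]
box=np.array([[sx*.010,sy*.015] for sx in(-1,1) for sy in(-1,1)])
def parts(x,y,yaw,z0):
    R=np.array([[np.cos(yaw),-np.sin(yaw)],[np.sin(yaw),np.cos(yaw)]])
    mk=lambda P,za,zb:np.vstack([np.c_[P@R.T+[x,y],np.full(len(P),z0+z)] for z in(za,zb)])
    return [mk(box,.054,.136),mk(box*.8,.136,.142),mk(cir*.020,.048,.054)]
def mask(cam,p,S=4):
    m=np.zeros((420*S,560*S),np.uint8)
    for q in parts(*p):
        uv=np.array([proj(cam,v) for v in q])
        cv2.fillConvexPoly(m,cv2.convexHull(np.round((uv+.5)*S-.5).astype(np.int32)),1)
    return cv2.resize(m.astype(np.float32),(560,420),interpolation=cv2.INTER_AREA)
E
python3 - <<'E'
from fit import *
np.set_printoptions(precision=4,suppress=True)
M={}
for c in("side","top"):
    bot.camera(c);r=bot.silhouettes(c,"gauge_grip");M[c]=r[0]["mask"].astype(np.float32)
    print(c,[(x["uv"],round(x["confidence"],2),x["mask"].sum()) for x in r])
np.savez("m.npz",**M)
cost=lambda c,p:np.minimum(1,np.abs(mask(c,p)-M[c])).sum()
for yaw in np.radians(np.arange(-90,90,15)):
    tot=0;o=[]
    for c in M:
        r=minimize(lambda v:cost(c,(v[0]/100,v[1]/100,yaw,.032)),[45.7,24.6],method="Nelder-Mead",options=dict(maxiter=40,initial_simplex=[[45.7,24.6],[46.3,24.6],[45.7,25.2]]))
        o.append((r.x,round(r.fun,1)));tot+=r.fun
    print(round(np.degrees(yaw)),round(tot,1),o)
E
```

```text
side [([171.2, 162.2], 0.62, np.int64(538))]
top [([183.9, 255.4], 0.63, np.int64(292))]Traceback (most recent call last):
  File "<stdin>", line 12, in <module>
    res = _minimize_neldermead(fun, x0, args, callback, bounds=bounds,
                               **options)
    fxr = func(xr)
    fx = function(np.copy(x), *(wrapper_args + args))
  File "<stdin>", line 12, in <lambda>
  File "<stdin>", line 8, in <lambda>
  File "fit.py", line 12, in mask
    uv=np.array([proj(cam,v) for v in q])
                 ~~~~^^^^^^^
  File "h.py", line 14, in proj
    i=bot.camera_info(cam);K=np.array(i["intrinsics"]);T=np.array(i["camera_from_world"])
ValueError: time passes only in moves, steps and waits
```

```bash
sed -i 's/^def ray/import functools\n@functools.cache\ndef info(c): return bot.camera_info(c)\ndef ray/; s/i=bot.camera_info(cam)/i=info(cam)/' h.py
python3 - <<'E'
from fit import *
np.set_printoptions(precision=3,suppress=True)
M=dict(np.load("m.npz"))
cost=lambda c,p:np.minimum(1,np.abs(mask(c,p)-M[c])).sum()
for yaw in np.radians(np.arange(-90,90,15)):
    tot=0;o=[]
    for c in M:
        r=minimize(lambda v:cost(c,(v[0]/100,v[1]/100,yaw,.032)),[45.7,24.6],method="Nelder-Mead",options=dict(maxiter=40,initial_simplex=[[45.7,24.6],[46.3,24.6],[45.7,25.2]]))
        o.append((r.x,round(r.fun,1)));tot+=r.fun
    print(round(np.degrees(yaw)),round(tot,1),o)
E
```

```text
-90 257.1 [(array([46.027, 24.975]), np.float64(214.8)), (array([45.734, 25.026]), np.float64(42.4))]
-75 273.8 [(array([46.059, 24.958]), np.float64(232.2)), (array([45.743, 24.974]), np.float64(41.6))]
-60 243.7 [(array([46.034, 24.863]), np.float64(209.6)), (array([45.747, 24.99 ]), np.float64(34.1))]
-45 177.3 [(array([45.992, 24.902]), np.float64(153.6)), (array([45.729, 25.013]), np.float64(23.8))]
-30 89.5 [(array([46.035, 24.832]), np.float64(68.2)), (array([45.755, 24.973]), np.float64(21.2))]
-15 86.4 [(array([46.021, 24.9  ]), np.float64(57.1)), (array([45.751, 25.013]), np.float64(29.4))]
0 156.1 [(array([46.046, 24.851]), np.float64(125.4)), (array([45.823, 24.928]), np.float64(30.8))]
15 231.6 [(array([46.064, 24.827]), np.float64(194.0)), (array([45.805, 24.931]), np.float64(37.6))]
30 274.8 [(array([46.02 , 24.906]), np.float64(228.4)), (array([45.782, 24.915]), np.float64(46.4))]
45 277.6 [(array([46.032, 24.91 ]), np.float64(227.8)), (array([45.805, 24.994]), np.float64(49.8))]
60 236.8 [(array([46.062, 24.998]), np.float64(191.8)), (array([45.771, 24.978]), np.float64(45.0))]
75 206.0 [(array([45.97 , 24.916]), np.float64(167.2)), (array([45.775, 25.03 ]), np.float64(38.8))]
```

Gauge at about (0.459, 0.2495), yaw about −22°. Moving above it now: shift (348, 762→736, 0) mm and turn +0.96 about z.

```bash
python3 -m inch '[116,245,0,0,0,0.32,100, 116,245,0,0,0,0.32,100, 116,245,0,0,0,0.32,100, 116,245,0,0,0,0.32,100, 116,245,0,0,0,0.32,100, 116,245,0,0,0,0.32,100, 116,245,0,0,0,0.32,100, 116,245,0,0,0,0.32,100]'
python3 -m inch '[232,491,0,0,0,0.64,100, 232,491,0,0,0,0.64,100, 232,491,0,0,0,0.64,100, 232,491,0,0,0,0.64,100, 232,491,0,0,0,0.64,100, 232,491,0,0,0,0.64,100, 232,491,0,0,0,0.64,100, 232,491,0,0,0,0.64,100]'
```

```text
clock: 1.87
eef_pos: [0.2282, -0.2391, 0.2535]
tool_rot: [0.962, 0.272, 0.001, -0.0]
ft_force: [-0.3, -0.6, 0.3]
grip_width: 0.0853
grasp_force: 0.0
clock: 2.53
eef_pos: [0.3708, 0.0607, 0.2536]
tool_rot: [0.83, 0.558, 0.001, 0.001]
ft_force: [1.0, -0.8, -0.0]
grip_width: 0.0855
grasp_force: 0.0
```

```bash
python3 -m inch '[88,188,0,0,0,0,100, 88,188,0,0,0,0,100, 88,188,0,0,0,0,100, 88,188,0,0,0,0,100, 88,188,0,0,0,0,100, 88,188,0,0,0,0,100, 88,188,0,0,0,0,100, 88,188,0,0,0,0,100]'
```

```text
clock: 3.2
eef_pos: [0.4578, 0.2464, 0.2526]
tool_rot: [0.83, 0.558, -0.001, 0.0]
ft_force: [0.4, -0.4, -0.0]
grip_width: 0.0857
grasp_force: 0.0
```

```bash
python3 - <<'E'
from h import *
o=bot.get_obs();print(o["eef_pos"],o["joint_pos"],o["joint_vel"],o["tool_rot"])
E
```

```text
[0.45782327 0.24640175 0.25259225] [ 4.93988399e-01  2.81860729e-01  5.81203019e-02  1.34890474e+00
 -4.57402032e-04  2.45080430e+00] [-0.01750824 -0.03485656 -0.02224034  0.0017747   0.00103988  0.00230635] [ 8.29609018e-01  5.58343954e-01 -9.42416565e-04  1.36778375e-04]
```

```bash
python3 -m inch '[1,3,-30,0,0,0,100, 1,3,-60,0,0,0,100, 1,3,-90,0,0,0,100, 1,3,-110,0,0,0,100, 1,3,-118,0,0,0,100, 1,3,-118,0,0,0,100, 1,3,-118,0,0,0,100, 1,3,-118,0,0,0,60]'
python3 -m inch '[0,0,0,0,0,0,40, 0,0,0,0,0,0,30, 0,0,0,0,0,0,25, 0,0,0,0,0,0,15, 0,0,0,0,0,0,0, 0,0,0,0,0,0,0, 0,0,0,0,0,0,0, 0,0,0,0,0,0,0]'
python3 - <<'E'
from h import *
C=np.hstack([bot.camera("side")[110:240,100:240],bot.camera("top")[190:320,120:260]])
cv2.imwrite("pics/grasp.png",cv2.resize(C,None,fx=2.8,fy=2.8,interpolation=cv2.INTER_CUBIC))
E
```

```text
clock: 3.87
eef_pos: [0.4601, 0.25, 0.1373]
tool_rot: [0.83, 0.558, 0.002, 0.0]
ft_force: [-0.6, -0.1, 0.3]
grip_width: 0.0754
grasp_force: 0.0
clock: 4.53
eef_pos: [0.4592, 0.2503, 0.1359]
tool_rot: [0.83, 0.558, 0.001, -0.0]
ft_force: [-0.2, 0.2, 5.1]
grip_width: 0.0194
grasp_force: 59.0
```

View pics/grasp.png

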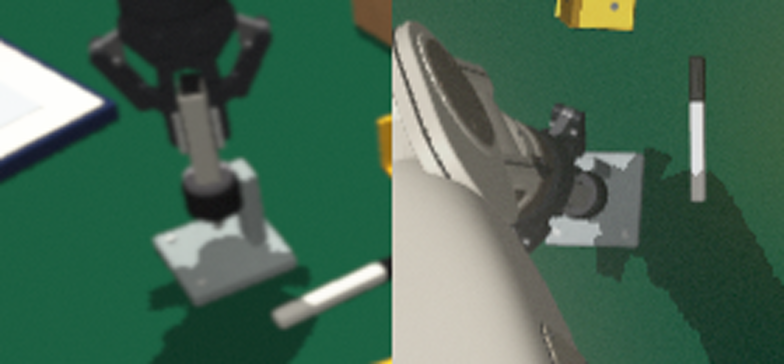

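Gripped: width 19.4 mm, force 59 N, and the gauge is still upright in the ring. Lifting straight up, then across to the zero plate.

```bash
python3 -m inch '[0,0,10,0,0,0,0, 0,0,25,0,0,0,0, 0,0,45,0,0,0,0, 0,0,65,0,0,0,0, 0,0,75,0,0,0,0, 0,0,80,0,0,0,0, 0,0,80,0,0,0,0, 0,0,80,0,0,0,0]'
python3 -m inch '[5,-40,0,0,0,0,0, 10,-80,0,0,0,0,0, 15,-120,0,0,0,0,0, 20,-160,0,0,0,0,0, 25,-200,0,0,0,0,0, 30,-240,0,0,0,0,0, 35,-267,0,0,0,0,0, 35,-267,0,0,0,0,0]'
python3 -m inch '[5,-40,0,0,0,0,0, 10,-80,0,0,0,0,0, 15,-120,0,0,0,0,0, 20,-160,0,0,0,0,0, 25,-200,0,0,0,0,0, 30,-240,0,0,0,0,0, 35,-267,0,0,0,0,0, 35,-267,0,0,0,0,0]'
```

```text
clock: 5.3
eef_pos: [0.4584, 0.2497, 0.2145]
tool_rot: [0.83, 0.558, -0.001, -0.0]
ft_force: [-0.3, -0.3, -1.7]
grip_width: 0.0193
grasp_force: 58.6
clock: 5.97
eef_pos: [0.4936, -0.0218, 0.2138]
tool_rot: [0.832, 0.555, -0.002, 0.0]
ft_force: [1.0, 0.7, -1.9]
grip_width: 0.0191
grasp_force: 58.9
clock: 6.63
eef_pos: [0.5287, -0.2888, 0.2129]
tool_rot: [0.831, 0.556, -0.001, -0.0]
ft_force: [1.2, 0.1, -1.5]
grip_width: 0.0195
grasp_force: 59.2
```

```bash
python3 -m inch '[0,1,-20,0,0,0,0, 0,1,-40,0,0,0,0, 0,1,-60,0,0,0,0, 0,1,-75,0,0,0,0, 0,1,-85,0,0,0,0, 0,1,-88,0,0,0,0, 0,1,-88,0,0,0,0, 0,1,-88,0,0,0,0]'
python3 - <<'E'
from h import *
s=bot.camera("side")
for n in("gauge_tip","gauge_collar","gauge_grip"): print(n,[(r["uv"],round(r["confidence"],2)) for r in bot.spot_point("side",n)[:2]])
o=bot.get_obs();p=o["eef_pos"];print(p,proj("side",p-[0,0,.104]),proj("side",p-[0,0,.056]),o["ft_force"])
cv2.imwrite("pics/zero.png",cv2.resize(s[240:380,290:440],None,fx=4,fy=4,interpolation=cv2.INTER_CUBIC))
E
```

```text
clock: 7.3
eef_pos: [0.5293, -0.2827, 0.1277]
tool_rot: [0.829, 0.559, 0.0, 0.0]
ft_force: [0.4, -0.3, -1.5]
grip_width: 0.0195
grasp_force: 59.3
gauge_tip []
gauge_collar [([368.2, 326.2], 0.74), ([325.2, 295.1], 0.15)]
gauge_grip [([367.3, 311.2], 0.85)]
[ 0.52956576 -0.28332252  0.12856633] [362.23410992 343.92669212] [365.6626957  327.06848406] [ 4.04648551e-01 -8.03713362e-04 -2.26009466e+00]
```

View pics/zero.png

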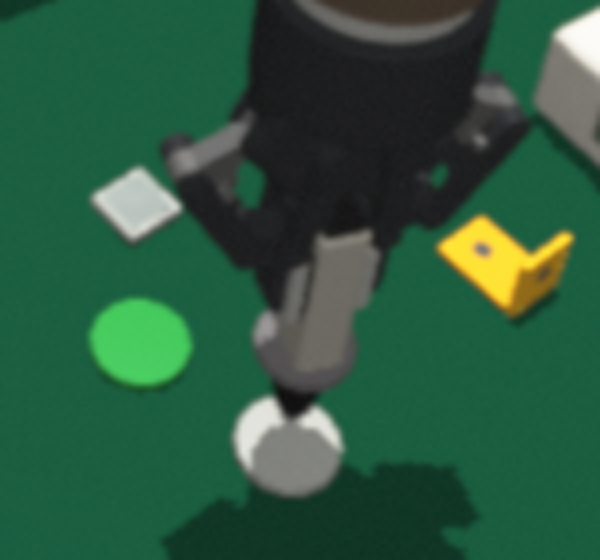

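The nose tip is at crop (297,415), within about 2 mm of the plate's centre in line of sight. Pressing in two stages.

```bash
python3 -m inch '[0,0,-6,0,0,0,0, 0,0,-12,0,0,0,0, 0,0,-15,0,0,0,0, 0,0,-18,0,0,0,0, 0,0,-20,0,0,0,0, 0,0,-20,0,0,0,0, 0,0,-20,0,0,0,0, 0,0,-20,0,0,0,0]'; python3 -c "
from h import *
o=bot.get_obs();print(o['eef_pos'],o['ft_force'])"
```

```text
clock: 8.17
eef_pos: [0.5286, -0.2829, 0.1075]
tool_rot: [0.83, 0.558, -0.0, -0.0]
ft_force: [-1.1, -0.4, 1.3]
grip_width: 0.0191
grasp_force: 59.6
[ 0.52856293 -0.28291619  0.10746183] [-1.13818346 -0.36249308  1.27383721]
```

```bash
python3 -m inch '[0,0,-1,0,0,0,0, 0,0,-2,0,0,0,0, 0,0,-3,0,0,0,0, 0,0,-3,0,0,0,0, 0,0,-3,0,0,0,0, 0,0,-3,0,0,0,0, 0,0,-3,0,0,0,0, 0,0,-3,0,0,0,0]'; python3 -m inch '[0,0,0,0,0,0,0, 0,0,0,0,0,0,0, 0,0,0,0,0,0,0, 0,0,0,0,0,0,0, 0,0,0,0,0,0,0, 0,0,0,0,0,0,0, 0,0,0,0,0,0,0, 0,0,0,0,0,0,0]'
```

```text
clock: 8.83
eef_pos: [0.5288, -0.283, 0.1044]
tool_rot: [0.83, 0.558, -0.0, -0.0]
ft_force: [-3.2, 0.2, 1.8]
grip_width: 0.0191
grasp_force: 59.8
clock: 9.5
eef_pos: [0.5288, -0.283, 0.1043]
tool_rot: [0.83, 0.558, -0.0, -0.0]
ft_force: [-3.0, -0.2, 3.1]
grip_width: 0.0194
grasp_force: 59.8
```

Pressed about 5.6 mm by geometry and about 4 N, held for 1.2 s. Lifting and moving to the foot spot at (0.491, 0.034).

```bash
python3 -m inch '[0,0,4,0,0,0,0, 0,0,12,0,0,0,0, 0,0,30,0,0,0,0, 0,0,50,0,0,0,0, 0,0,60,0,0,0,0, -5,40,60,0,0,0,0, -10,80,60,0,0,0,0, -14,120,60,0,0,0,0]'; python3 -m inch '[-5,40,0,0,0,0,0, -10,80,0,0,0,0,0, -15,120,0,0,0,0,0, -20,160,0,0,0,0,0, -24,190,0,0,0,0,0, -24,197,0,0,0,0,0, -24,197,0,0,0,0,0, -24,197,0,0,0,0,0]'; python3 -m inch '[0,0,-20,0,0,0,0, 0,0,-35,0,0,0,0, 0,0,-45,0,0,0,0, 0,0,-50,0,0,0,0, 0,0,-50,0,0,0,0, 0,0,-50,0,0,0,0, 0,0,-50,0,0,0,0, 0,0,-50,0,0,0,0]'
python3 - <<'E'
from h import *
s=bot.camera("side");t=bot.camera("top")
o=bot.get_obs();p=o["eef_pos"];print(p,proj("side",p-[0,0,.104]),o["ft_force"])
a=cv2.resize(s[170:270,205:330],None,fx=4,fy=4,interpolation=cv2.INTER_CUBIC);b=cv2.resize(t[180:270,240:310],None,fx=4,fy=4,interpolation=cv2.INTER_CUBIC)
C=np.zeros((400,780,3),np.uint8);C[:,:500]=a;C[:360,500:]=b
cv2.imwrite("pics/foot.png",C)
E
```

```text
clock: 10.17
eef_pos: [0.515, -0.1625, 0.1647]
tool_rot: [0.83, 0.557, 0.001, 0.001]
ft_force: [0.8, 1.2, -2.1]
grip_width: 0.0194
grasp_force: 59.4
clock: 10.83
eef_pos: [0.4913, 0.0339, 0.1645]
tool_rot: [0.829, 0.559, 0.0, 0.001]
ft_force: [0.4, 0.0, -1.6]
grip_width: 0.0191
grasp_force: 59.4
clock: 11.5
eef_pos: [0.4917, 0.0338, 0.1152]
tool_rot: [0.83, 0.558, 0.001, 0.0]
ft_force: [-0.1, 0.2, -1.0]
grip_width: 0.0192
grasp_force: 59.5
[0.49141789 0.03397166 0.11502688] [240.44858213 246.53840806] [-0.38185172  0.14212082 -1.51660566]
```

View pics/foot.png

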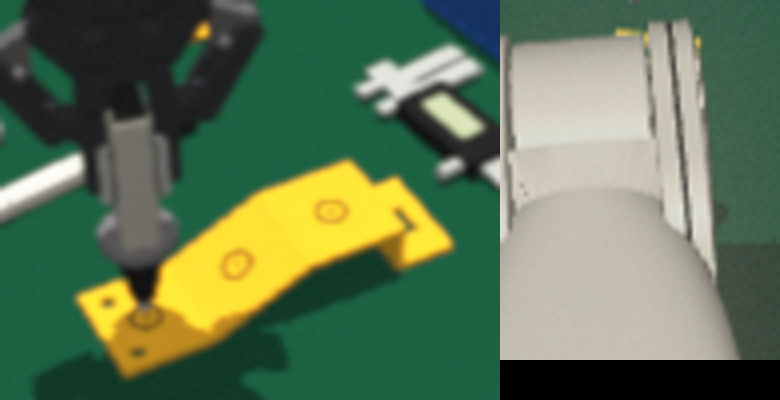

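The tip at crop (146,305) hovers 7 mm straight above the foot circle at (146,317), so it is aligned. Pressing 12.6 mm down.

```bash
python3 -m inch '[0,0,-3,0,0,0,0, 0,0,-6,0,0,0,0, 0,0,-8,0,0,0,0, 0,0,-10,0,0,0,0, 0,0,-12,0,0,0,0, 0,0,-13,0,0,0,0, 0,0,-13,0,0,0,0, 0,0,-13,0,0,0,0]'; python3 -m inch '[0,0,0,0,0,0,0, 0,0,0,0,0,0,0, 0,0,0,0,0,0,0, 0,0,0,0,0,0,0, 0,0,0,0,0,0,0, 0,0,0,0,0,0,0, 0,0,0,0,0,0,0, 0,0,0,0,0,0,0]';python3 -m inch '[0,0,0,0,0,0,0, 0,0,0,0,0,0,0, 0,0,0,0,0,0,0, 0,0,0,0,0,0,0]'
```

```text
clock: 12.27
eef_pos: [0.4911, 0.0341, 0.1016]
tool_rot: [0.83, 0.558, 0.0, 0.0]
ft_force: [0.1, 0.2, 2.7]
grip_width: 0.0194
grasp_force: 60.0
clock: 12.93
eef_pos: [0.4911, 0.034, 0.1014]
tool_rot: [0.83, 0.558, 0.0, 0.0]
ft_force: [1.1, 0.8, 2.9]
grip_width: 0.019
grasp_force: 60.0
clock: 13.27
eef_pos: [0.491, 0.034, 0.1014]
tool_rot: [0.83, 0.558, 0.0, 0.0]
ft_force: [0.6, 0.5, 3.3]
grip_width: 0.019
grasp_force: 60.0
```

About 4.5 N and 6–7 mm pressed, held over 1 s. For the slope: raise, tilt by (−0.059, −0.432, 0), then hover 10 mm off the surface.

```bash
python3 -m inch '[0,0,5,0,0,0,0, 0,0,20,0,0,0,0, 0,0,40,0,0,0,0, 2,0,50,-0.015,-0.108,0,0, 4,-1,50,-0.03,-0.216,0,0, 5,-1,50,-0.045,-0.324,0,0, 5,-1,50,-0.0593,-0.4324,0,0, 5,-1,50,-0.0593,-0.4324,0,0]'; python3 -m inch '[0,0,-10,0,0,0,0, 0,0,-20,0,0,0,0, 0,0,-28,0,0,0,0, 0,0,-31,0,0,0,0, 0,0,-31,0,0,0,0, 0,0,-31,0,0,0,0, 0,0,-31,0,0,0,0, 0,0,-31,0,0,0,0]'
cat > sl.py <<'E'
from h import *
from scipy.spatial.transform import Rotation as R
np.set_printoptions(precision=4,suppress=True)
o=bot.get_obs();p=o["eef_pos"];z=R.from_quat(o["tool_rot"]).as_matrix()[:,2]
u=np.array([.991,-.136,0]);n=-u*np.sin(np.radians(25))+[0,0,np.cos(np.radians(25))]
d=p-np.array([.5437,.0265,.017])
print(p,"angle",np.degrees(np.arccos(-z@n)),"height of TCP over surface",d@n,"lateral",d-d@n*n,"tip",p+.104*z,o["ft_force"],"n",n)
E
python3 sl.py; python3 - <<'E'
from h import *
s=bot.camera("side")
cv2.imwrite("pics/slope.png",cv2.resize(s[150:270,190:340],None,fx=4,fy=4,interpolation=cv2.INTER_CUBIC))
E
```

```text
clock: 13.93
eef_pos: [0.4852, 0.032, 0.1444]
tool_rot: [0.811, 0.547, 0.156, 0.141]
ft_force: [-4.5, 0.4, -5.7]
grip_width: 0.0193
grasp_force: 59.6
clock: 14.6
eef_pos: [0.4965, 0.033, 0.1209]
tool_rot: [0.81, 0.545, 0.162, 0.144]
ft_force: [-0.4, 1.0, -1.5]
grip_width: 0.0193
grasp_force: 59.7
[0.4965 0.033  0.1209] angle nan height of TCP over surface 0.11430081485966453 lateral [ 0.0007 -0.0001  0.0003] tip [0.5401 0.027  0.0267] [-0.4183  0.9666 -1.4976] n [-0.4188  0.0575  0.9063]sl.py:7: RuntimeWarning: invalid value encountered in arccos
  print(p,"angle",np.degrees(np.arccos(-z@n)),"height of TCP over surface",d@n,"lateral",d-d@n*n,"tip",p+.104*z,o["ft_force"],"n",n)
```

View pics/slope.png

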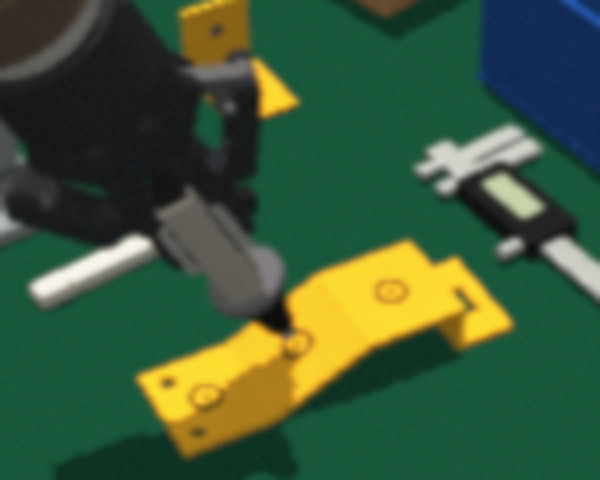

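The tip at (287,330) points along its axis at the slope circle at (297,342), and it is square to the slope. The bracket hasn't moved. Pressing along the normal.

```bash
python3 -m inch '[1.7,-0.2,-3.6,0,0,0,0, 3.3,-0.5,-7.3,0,0,0,0, 4.2,-0.6,-9.1,0,0,0,0, 5,-0.7,-10.9,0,0,0,0, 5.9,-0.8,-12.7,0,0,0,0, 6.7,-0.9,-14.5,0,0,0,0, 6.7,-0.9,-14.5,0,0,0,0, 6.7,-0.9,-14.5,0,0,0,0]'; python3 sl.py 2>/dev/null; python3 -m inch '[0,0,0,0,0,0,0, 0,0,0,0,0,0,0, 0,0,0,0,0,0,0, 0,0,0,0,0,0,0]'; python3 sl.py 2>/dev/null
```

```text
clock: 15.32
eef_pos: [0.5024, 0.0321, 0.1057]
tool_rot: [0.81, 0.545, 0.161, 0.144]
ft_force: [-2.6, 0.4, 1.3]
grip_width: 0.0192
grasp_force: 60.2
[0.5024 0.0321 0.1057] angle nan height of TCP over surface 0.09803959225307254 lateral [-0.0002 -0.0001 -0.0001] tip [0.5459 0.0261 0.0115] [-2.6286  0.3587  1.3473] n [-0.4188  0.0575  0.9063]
clock: 15.65
eef_pos: [0.5024, 0.0321, 0.1058]
tool_rot: [0.81, 0.545, 0.161, 0.144]
ft_force: [-2.0, 1.0, 1.7]
grip_width: 0.0197
grasp_force: 60.2
[0.5024 0.0321 0.1058] angle nan height of TCP over surface 0.0980930033075091 lateral [-0.0002 -0.0001 -0.0001] tip [0.5459 0.0261 0.0115] [-2.0238  1.0341  1.685 ] n [-0.4188  0.0575  0.9063]
```

```bash
python3 -m inch '[0.2,0,-0.5,0,0,0,0, 0.2,0,-0.5,0,0,0,0, 0.2,0,-0.5,0,0,0,0, 0.2,0,-0.5,0,0,0,0, 0.2,0,-0.5,0,0,0,0, 0.2,0,-0.5,0,0,0,0, 0.2,0,-0.5,0,0,0,0, 0.2,0,-0.5,0,0,0,0]'; python3 -m inch '[0,0,0,0,0,0,0, 0,0,0,0,0,0,0, 0,0,0,0,0,0,0, 0,0,0,0,0,0,0]'
```

```text
clock: 16.32
eef_pos: [0.5027, 0.032, 0.1053]
tool_rot: [0.81, 0.545, 0.161, 0.144]
ft_force: [-2.9, 0.2, 1.6]
grip_width: 0.0195
grasp_force: 60.2
clock: 16.65
eef_pos: [0.5027, 0.032, 0.1053]
tool_rot: [0.81, 0.545, 0.161, 0.144]
ft_force: [-3.0, -0.2, 1.7]
grip_width: 0.0193
grasp_force: 60.2
```

About 4.2 N along the normal, held for 1.3 s. Backing off along the normal, untilting, and moving to the crown at (0.599, 0.019).

```bash
python3 -m inch '[-2,0.3,4.5,0,0,0,0, -8.4,1.1,18,0,0,0,0, -8,1,40,0,0,0,0, -5,0,60,0.015,0.108,0,0, 10,-1,65,0.03,0.216,0,0, 40,-5,65,0.045,0.324,0,0, 75,-10,65,0.0593,0.4324,0,0, 96,-13,65,0.0593,0.4324,0,0]'; python3 -m inch '[0,0,0,0,0,0,0, 0,0,0,0,0,0,0, 0,0,0,0,0,0,0, 0,0,0,0,0,0,0]'
```

```text
clock: 17.32
eef_pos: [0.6029, 0.0187, 0.1712]
tool_rot: [0.83, 0.558, 0.001, -0.0]
ft_force: [2.2, 0.2, -1.6]
grip_width: 0.0194
grasp_force: 59.6
clock: 17.65
eef_pos: [0.5976, 0.0193, 0.1705]
tool_rot: [0.83, 0.558, -0.0, -0.0]
ft_force: [-1.0, -0.0, -0.4]
grip_width: 0.0195
grasp_force: 59.7
```

```bash
python3 -m inch '[0.5,0,-10,0,0,0,0, 0.5,0,-20,0,0,0,0, 0.5,0,-26,0,0,0,0, 0.5,0,-28.5,0,0,0,0, 0.5,0,-28.5,0,0,0,0, 0.5,0,-28.5,0,0,0,0, 0.5,0,-28.5,0,0,0,0, 0.5,0,-28.5,0,0,0,0]'
python3 - <<'E'
from h import *
o=bot.get_obs();print(o["eef_pos"],o["ft_force"])
s=bot.camera("side")
cv2.imwrite("pics/crown.png",cv2.resize(s[150:270,220:350],None,fx=4,fy=4,interpolation=cv2.INTER_CUBIC))
E
```

```text
clock: 18.32
eef_pos: [0.5996, 0.0191, 0.1423]
tool_rot: [0.83, 0.558, 0.0, 0.0]
ft_force: [-0.1, 0.7, -0.9]
grip_width: 0.0197
grasp_force: 59.8
[0.59961987 0.01906387 0.14229046] [-0.1250506   0.67587242 -0.86372467]
```

View pics/crown.png

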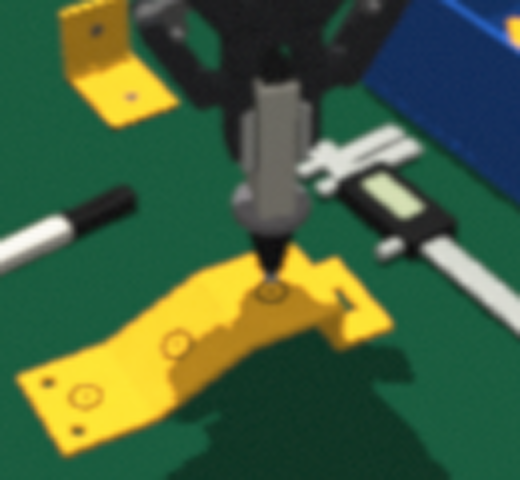

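The tip at (272,278) hovers just above the crown circle at (271,291), so it is aligned. Pressing 14.7 mm down.

```bash
python3 -m inch '[0,0,-4,0,0,0,0, 0,0,-7,0,0,0,0, 0,0,-9,0,0,0,0, 0,0,-11,0,0,0,0, 0,0,-13,0,0,0,0, 0,0,-14.7,0,0,0,0, 0,0,-14.7,0,0,0,0, 0,0,-14.7,0,0,0,0]'; python3 -m inch '[0,0,0,0,0,0,0, 0,0,0,0,0,0,0, 0,0,0,0,0,0,0, 0,0,0,0,0,0,0, 0,0,0,0,0,0,0, 0,0,0,0,0,0,0, 0,0,0,0,0,0,0, 0,0,0,0,0,0,0]';python3 -m inch '[0,0,0,0,0,0,0, 0,0,0,0,0,0,0, 0,0,0,0,0,0,0, 0,0,0,0,0,0,0]'
```

```text
clock: 19.03
eef_pos: [0.5994, 0.0191, 0.1275]
tool_rot: [0.83, 0.558, 0.0, 0.0]
ft_force: [0.3, -0.3, 2.7]
grip_width: 0.0197
grasp_force: 60.4
clock: 19.7
eef_pos: [0.5994, 0.019, 0.1272]
tool_rot: [0.83, 0.558, 0.0, 0.0]
ft_force: [-1.1, 0.5, 2.6]
grip_width: 0.0191
grasp_force: 60.4
clock: 20.03
eef_pos: [0.5993, 0.0191, 0.1271]
tool_rot: [0.83, 0.558, 0.0, 0.0]
ft_force: [-0.8, 1.4, 3.1]
grip_width: 0.0195
grasp_force: 60.3
```

The crown reading is taken. Returning to above the stand at (0.459, 0.250).

```bash
python3 -m inch '[0,0,5,0,0,0,0, 0,0,25,0,0,0,0, 0,0,55,0,0,0,0, 0,0,90,0,0,0,0, -20,33,90,0,0,0,0, -40,66,90,0,0,0,0, -60,99,90,0,0,0,0, -80,132,90,0,0,0,0]'; python3 -m inch '[-20,33,0,0,0,0,0, -40,66,0,0,0,0,0, -55,91,0,0,0,0,0, -60,99,0,0,0,0,0, -60,99,0,0,0,0,0, -60,99,0,0,0,0,0, -60,99,0,0,0,0,0, -60,99,0,0,0,0,0]'; python3 -c "
from h import *
o=bot.get_obs();print(o['eef_pos'],o['tool_rot'])"
```

```text
clock: 20.7
eef_pos: [0.5177, 0.1518, 0.2166]
tool_rot: [0.83, 0.558, -0.001, -0.0]
ft_force: [0.1, 1.1, -1.9]
grip_width: 0.0196
grasp_force: 59.8
clock: 21.37
eef_pos: [0.46, 0.2488, 0.2169]
tool_rot: [0.83, 0.557, -0.0, 0.0]
ft_force: [0.9, 0.6, -1.0]
grip_width: 0.0194
grasp_force: 59.8
[0.45996689 0.24876272 0.21685857] [ 8.30221274e-01  5.57433868e-01 -2.98121905e-04  1.72485168e-04]
```

Lower to just above the seat (target z 0.1359; shift −1, +1, −79 first).

```bash
python3 -m inch '[-0.5,1,-10,0,0,0,0, -0.5,1,-25,0,0,0,0, -0.5,1,-40,0,0,0,0, -0.5,1,-55,0,0,0,0, -0.5,1,-68,0,0,0,0, -0.5,1,-75,0,0,0,0, -0.5,1,-79,0,0,0,0, -0.5,1,-79,0,0,0,0]'; python3 -m inch '[0,0,0,0,0,0,0, 0,0,0,0,0,0,0, 0,0,0,0,0,0,0, 0,0,0,0,0,0,0]'
```

```text
clock: 22.03
eef_pos: [0.4585, 0.2503, 0.137]
tool_rot: [0.83, 0.558, -0.001, -0.0]
ft_force: [-0.3, -0.1, -1.4]
grip_width: 0.0197
grasp_force: 59.9
clock: 22.37
eef_pos: [0.4592, 0.2513, 0.1389]
tool_rot: [0.83, 0.558, 0.001, 0.0]
ft_force: [0.3, 0.2, -2.1]
grip_width: 0.0191
grasp_force: 59.9
```

```bash
python3 -m inch '[0,-0.7,-1.5,0,0,0,0, 0,-0.7,-2.5,0,0,0,0, 0,-0.7,-3,0,0,0,0, 0,-0.7,-3,0,0,0,0, 0,-0.7,-3,0,0,0,0]'; python3 -c "
from h import *
o=bot.get_obs();print(o['eef_pos'],o['ft_force'])"
```

```text
clock: 22.78
eef_pos: [0.4589, 0.2505, 0.1359]
tool_rot: [0.83, 0.558, 0.0, 0.0]
ft_force: [-1.8, -0.8, 5.8]
grip_width: 0.0192
grasp_force: 60.7
[0.45893756 0.25045273 0.13592944] [-1.80572939 -0.83150559  5.79654269]
```

Seated: 5.8 N upward at the same height as at the grasp. Opening, then straight up and clear.

```bash
python3 -m inch '[0,0,0,0,0,0,30, 0,0,0,0,0,0,60, 0,0,0,0,0,0,100, 0,0,0,0,0,0,100, 0,0,0,0,0,0,100, 0,0,0,0,0,0,100, 0,0,0,0,0,0,100, 0,0,0,0,0,0,100]'; python3 -m inch '[0,0,10,0,0,0,100, 0,0,30,0,0,0,100, 0,0,60,0,0,0,100, 0,0,90,0,0,0,100, 0,0,120,0,0,0,100, 0,-40,120,0,0,0,100, 0,-80,120,0,0,0,100, 0,-120,120,0,0,0,100]';  python3 -m inch '[-30,-40,0,0,0,0,100, -60,-80,0,0,0,0,100, -90,-120,0,0,0,0,100, -90,-160,0,0,0,0,100, -90,-200,0,0,0,0,100, -90,-200,0,0,0,0,100, -90,-200,0,0,0,0,100, -90,-200,0,0,0,0,100]'
python3 - <<'E'
from h import *
C=np.zeros((480,800,3),np.uint8)
s=bot.camera("side");t=bot.camera("top")
C[:420,:420]=cv2.resize(s[120:400,130:410],(420,420));C[:380,420:]=cv2.resize(t[170:290,160:280],(380,380),interpolation=cv2.INTER_CUBIC)
cv2.imwrite("pics/end.png",C)
E
```

```text
clock: 23.45
eef_pos: [0.4587, 0.2504, 0.135]
tool_rot: [0.83, 0.558, -0.0, -0.0]
ft_force: [-0.4, 0.7, -0.0]
grip_width: 0.0852
grasp_force: 0.0
clock: 24.12
eef_pos: [0.459, 0.1298, 0.2568]
tool_rot: [0.829, 0.559, 0.001, 0.001]
ft_force: [1.5, -0.8, -0.1]
grip_width: 0.0855
grasp_force: 0.0
clock: 24.78
eef_pos: [0.3687, -0.0704, 0.2559]
tool_rot: [0.83, 0.557, 0.001, 0.0]
ft_force: [0.0, 0.4, -1.0]
grip_width: 0.0855
grasp_force: 0.0
```

View pics/end.png

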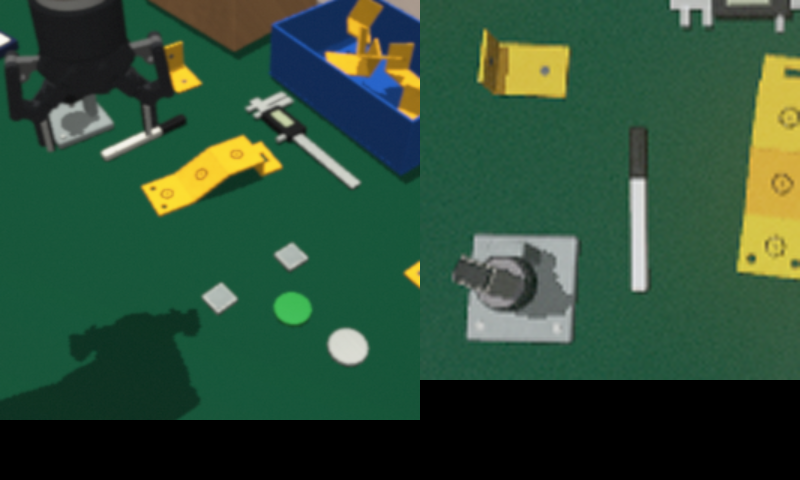

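The gauge stands upright in its stand at top-crop (500,280), as at the start. The bracket, plate and other items in view are where they were, and the gripper is clear.

```bash
python3 -c "
from workcell import bot
print(bot.job_done())"
```

```text
the job is handed in; nothing more can be done
None
```

I took the zero-plate check and the foot, slope and crown readings in order, set the gauge back upright in its stand and let go, and handed the job in at about 25 s; no verdict was returned.

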